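Load a square plywood blank from the drop-down magazine onto the engraving stand

TASK

Feed one blank from the magazine that holds the square plywood blanks: slide its pusher forward so that the bottom blank comes out onto the ledge, and draw the pusher back again so that the rest of the stack drops down to the magazine's floor. Set the blank that came out flat on the engraving stand with the square top, centred on it and with its edges parallel to the stand's, and let go.

Things in the scene. Friction and masses are not known exactly. Their poses are not given: they have to be found in the camera images.
- square_pusher_grip (a point): Pusher grip of the square magazine: upright black lug 14 (x) x 24 (y) x 52 mm, bare from 43 to 95 mm above the bench; this point is on its centre line at 80 mm. x points forward, z up. Starts fully back, 160 mm behind the stack's centre; slides 88 mm along x to a hard stop, about 1.5 N friction, no spring: it stays where left. Its 8 mm thick blade meets the bottom blank after 8 mm.
- square_magazine: Fixed aluminium magazine holding the square blanks. Origin on the bench under the stack's centre; x forward (pushing way), z up. Tower 62 mm square outside, top at 87 mm, floor 35 mm above the bench. Ledge in front: 35 mm high, 30 mm wide, to x = 130 mm, only a 5 mm base strip beside it. Fully pushed blank: centre x = 80 mm. A like magazine of round discs, over 100 mm away, is not needed.
- blank1: Bottom blank of the square stack: plain plywood tile 50 x 50 x 12 mm, about 22 g. Origin at the centre of its underside, x and y along its edges, z up. Starts on the magazine's floor under three more, its x the magazine's x. Pushed out on the ledge it overhangs 10 mm on both y sides, where it can be gripped from above.
- blank2: The next blank up, same size and frame; starts on blank1, underside 47 mm above the bench. With the pusher drawn back to within 5 mm of its start the blade no longer carries it, and it drops to the magazine's floor, underside at 35 mm, where it must end.
- square_stand_top (a point): Centre of the top face of the fixed engraving stand with the square top: aluminium block 40 x 40 mm, top 35 mm above the bench, on an 80 x 80 x 8 mm dark base plate. x and y along the block's edges, z up. A centred blank overhangs it by 5 mm all round. A like stand with a round top, over 100 mm away, is not needed.
There are look-alikes about, which are no part of the job. Leave any blue or red look-alike of the part that bears square_stand_top alone.

How it is judged:
By the outcome, as a careful person would: the job done as asked, in the order asked, and still so for the second after the job is handed in, with the robot touching nothing.
It also fails if it takes over 64 s, if anything falls off the work surface, if the arm or the gripper's body presses on something with over 40 N, if the wrist force passes 120 N, or if a joint passes its speed limit or range.

ROBOT

A 6-joint arm with a two-finger parallel gripper is mounted at the origin on the work surface. World frame = base frame: x ahead of the robot, y to its left, z up, the work surface at z = 0. Lengths are in m, angles in degrees, forces in N, time in s.
With the tool pointing down it reaches from about 0.25 to 0.725 m from the base axis. Payload 9.7 kg.
Tool frame: the origin (TCP) lies at the very end of the fingers, on their centre line; the grasp point (between the pads) lies 19 mm behind it; y points along the fingers, x is the direction in which the jaws open and shut, and the axes are right-handed (so a half turn about y gives the same grasp; the last joint's range is limited). The gripper opens to 85 mm and grips with 20 to 120 N. Pads are 22 mm wide; open, the fingers measure 114 mm over their backs; the gripper's body (76 mm by 85 mm) begins 54 mm behind the grasp point. The pads swing forward as they close: fully open they stand 13 mm farther back than shut.
Start: joints at [-69.557, 4.979, 10.078, 95.1, 0, 90], TCP at [0.192, -0.515, 0.231] pointing down, gripper open.
Joint ranges: [-179.16, 179.16], [-48.56, 103.87], [-65.8, 70.77], [-126.05, 130.52], [-82.76, 87.17], [-180, 180]. Speed limits (degrees/s): [127.2, 127.2, 147.25, 180, 180, 180].

INTERFACE

Orientations are given as [roll, pitch, yaw] about the fixed x, y, z axes, in that order (R = Rz(yaw) Ry(pitch) Rx(roll)).
In Python, from workcell import bot gives the robot as it stands.
- The arm moves only by the shell command python3 -m jog 'ROWS' [FORCE]. ROWS is JSON, a list of rows, each a list of 7 numbers: the closure, from 0 (fully open) to 1 (shut), then the shift along the world's x, y, z in units of 25 mm (1.0 is 25 mm), then the turn, a rotation vector about the world's x, y, z in units of 5 degrees (1.0 is 5 degrees). A call has 1 to 5 rows; each row is the pose to reach, as a shift and turn from the pose commanded when the call began; what a row does not reach only later rows make up. A row lasts 1/10 s, in which the tool goes at most 50 mm and 8.59 degrees, less where a joint would pass 70% of its speed; a pose out of reach is approached as far as the arm can. A call with a gripper value outside its range is refused whole. The fingers move at their own pace and stop on an object; FORCE is the grip in N (left out, the last holds). Time passes only in rows, so rows that repeat a pose let the fingers close. It gives the time, the measured TCP pose, the force and the opening at its end, in the units of the state.
- bot.get_obs(): the state, without advancing time (a new reading comes with each control period).
- bot.camera(name): name is "scene" or "top" or "wrist"; returns (picture, depth): 420x560x3 uint8, red, green, blue; 420x560 float32, m along the optical axis (not along the pixel's ray), 0 where there is no reading.
- bot.camera_model(name): a dict with "fx", "fy", "cx", "cy" (pixels), "k1" (the pictures are not rectified: a ray, as slopes to the right and down, at radius r is drawn at 1 + k1 r^2 times it, then the intrinsics apply), "rvec" (rotation vector, rad) and "tvec" (3), from world to camera coordinates, as OpenCV has them; the wrist camera has in their place "tool_from_camera" (4x4, takes a point from camera to tool coordinates, whose origin is the TCP and whose axes are the tool frame's). Camera axes: x right, y down, z forward; pixel columns grow to the right and rows downward; lengths in m; the calibration is good to about 2 mm. A picture is of the moment at which its call begins: read the wrist's pose just before it. camera_model takes no time and is no camera call.
- bot.job_done(): hands the job in, once; it reports no verdict.
Trained networks look in the newest picture that a camera, given by its name, has taken for a name from the list of things; names that differ only in an ending like _2 or _b are one class to them, and where a whole thing is asked for, a point or a joint stands for the part that bears it (a point fixed in the world has none). Each returns a list of dicts, best first, with "conf" (0 to 1); they miss things now and then, are a little off and sometimes report something else, mostly with a low value. They report only what shows in the picture. A call takes as long as a camera call. They do not tell look-alikes from the thing itself.
- bot.regions_of(camera, label): "pixels" (420x560 bool, what is visible of it) and "point" ([row, column] in pixels, amid what is visible of it).
The state is a dict: "time": time; "q": joint angles; "qd": joint speeds; "joint_efforts": joint torques, N m; "ee_pos": TCP position; "tcp_rot": TCP orientation; "wrist_force": force on the tool from outside, world axes, zero at the start; "torque": the same for the moment, N m; "opening": finger opening in m.
Only numpy, scipy, OpenCV 4.12 (cv2) and the standard library are available. Lean on these libraries where they do the work, as an engineer would, in place of code of your own. Each camera call takes 0.05 s, during which the arm holds its last target. There are 200 camera calls.

## Working session

There is one attempt and no reset: what is moved stays moved. The work goes in short steps, Python scripts to look and compute and a shell command to move; the robot and the scene stay as the last step left them, time stands still between calls to the robot, and variables do not carry over. Pictures are saved under pics/ and viewed, about 8 in all and at most 12, crops included, and the job is handed in when it is done.

```bash
mkdir -p pics; ls
cat > h.py <<'E'
import numpy as np, cv2
from scipy.spatial.transform import Rotation as R
from workcell import bot
def T_wc(name,obs=None):
    m=bot.camera_model(name)
    if name=="wrist":
        T=np.eye(4);T[:3,:3]=R.from_euler('xyz',obs['tcp_rot'],degrees=True).as_matrix();T[:3,3]=obs['ee_pos']
        return m,T@np.array(m['tool_from_camera'])
    C=np.eye(4);C[:3,:3]=cv2.Rodrigues(np.array(m['rvec'],float))[0];C[:3,3]=np.ravel(m['tvec'])
    return m,np.linalg.inv(C)
def cloud(name,d,obs=None):
    m,T=T_wc(name,obs)
    v,u=np.mgrid[:420,:560]
    K=np.array([[m['fx'],0,m['cx']],[0,m['fy'],m['cy']],[0,0,1.]])
    p=np.stack([u,v],-1).reshape(-1,1,2).astype(np.float64)
    n=cv2.undistortPoints(p,K,np.array([m['k1'],0,0,0.]),None,None).reshape(420,560,2)
    P=np.dstack([n[...,0]*d,n[...,1]*d,d])
    W=P@T[:3,:3].T+T[:3,3]; W[d<=0]=np.nan
    return W
def save(n,im): cv2.imwrite('pics/'+n+'.png',cv2.cvtColor(im,cv2.COLOR_RGB2BGR))
E
python3 - <<'E'
from h import *
o=bot.get_obs();print(o['time'],o['tcp_rot'],o['ee_pos'],o['opening'])
im,d=bot.camera('top');save('top1',cv2.resize(im,(784,588)));np.savez('top1.npz',im=im,d=d)
W=cloud('top',d)
for l in ['square_pusher_grip','square_magazine','blank1','square_stand_top']:
    for r in bot.regions_of('top',l)[:5]:
        p=W[r['pixels']];print(l,round(r['conf'],2),np.round(r['point']),r['pixels'].sum(),np.nanmedian(p,0).round(3),np.nanmax(p[:,2]).round(3))
im,d=bot.camera('scene');save('scene1',im)
E
```

```text
pics
0.0 [-9.00021286e+01  7.90284905e-02 -6.95549819e+01] [ 0.1920288  -0.51514158  0.23055324] 0.0853580602038187
square_pusher_grip 0.96 [131. 392.] 806 [ 0.63  -0.236  0.044] 0.099
square_magazine 0.77 [142. 362.] 3367 [ 0.615 -0.168  0.035] 0.099
square_stand_top 0.72 [218. 194.] 1143 [0.45  0.23  0.009] 0.039
square_stand_top 0.68 [249. 246.] 1191 [0.363 0.105 0.009] 0.04
square_stand_top 0.57 [275. 168.] 1216 [0.313 0.29  0.009] 0.039
```

View pics/top1.png

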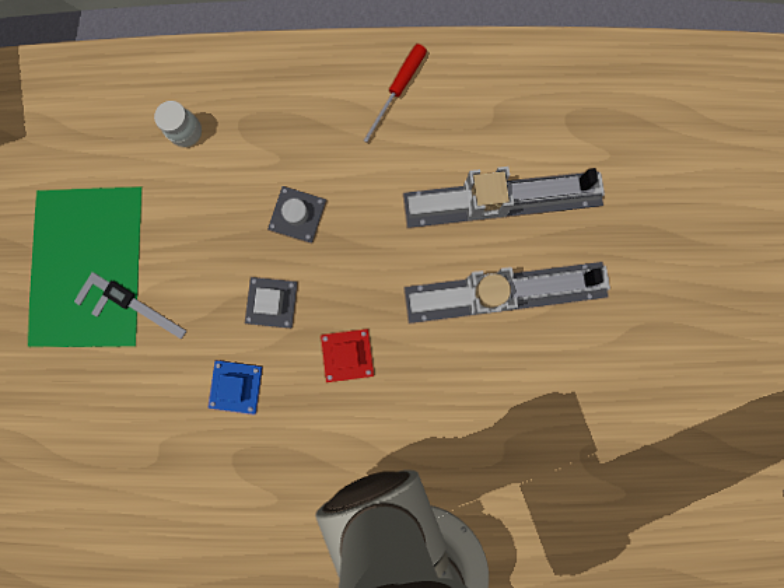

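View pics/scene1.png

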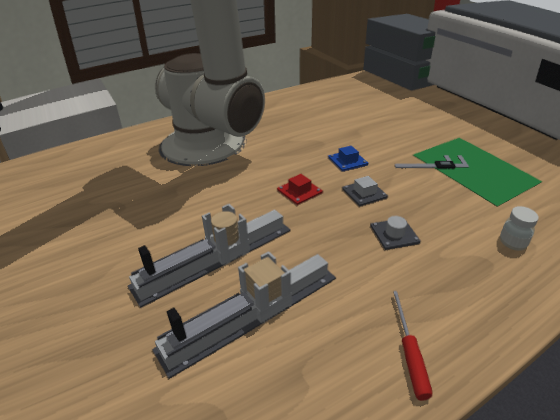

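The top view (784 px wide) shows two magazines: the far one at (490,187) has a square stack, and the near one at (493,290) has round discs. The stands are the round grey one (295,212), the square grey aluminium one (268,300), a blue look-alike (235,387) and a red look-alike (347,355). The far magazine and the square grey stand fit the description. Next I measure both and confirm them in a crop.

Run:
```python
from h import *
z=np.load('top1.npz');im,d=z['im'],z['d'];W=cloud('top',d)
s=560/784
def box(c0,c1,r0,r1,lo,hi):
    M=np.zeros(d.shape,bool);M[int(r0*s):int(r1*s),int(c0*s):int(c1*s)]=1
    return M&(W[...,2]>lo)&(W[...,2]<hi)
def rect(M,n):
    p=W[M];r=cv2.minAreaRect(p[:,:2].astype(np.float32));print(n,M.sum(),np.round(r[0],4),np.round(r[1],4),round(r[2],1),'med',np.median(p,0).round(4))
rect(box(570,610,160,210,.08,.11),'lugtop')
rect(box(465,515,160,215,.075,.1),'towertop')
rect(box(400,475,185,220,.028,.04),'ledge')
rect(box(400,610,160,230,.0025,.012),'base')
rect(box(240,305,270,335,.028,.045),'standtop')
rect(box(240,305,270,335,.005,.012),'standbase')
print('table z',np.nanmedian(W[150:200,60:90,2]), np.nanmedian(W[160:180,280:420,2]))
a=cv2.resize(im[110:170,280:440],None,fx=4.5,fy=4.5);b=cv2.resize(im[190:245,165:325],None,fx=4.5,fy=4.5)
save('crop1',np.vstack([a,b]))
```

```text
lugtop 84 [ 0.6361 -0.2864] [0.0244 0.0127] 9.2 med [ 0.6344 -0.2852  0.0946]
towertop 705 [ 0.6198 -0.1279] [0.0644 0.0629] 5.3 med [ 0.6188 -0.1268  0.0834]
ledge 623 [ 0.6077 -0.0509] [0.0547 0.1055] 5.1 med [ 0.6103 -0.0523  0.0349]
base 1201 [ 0.6322 -0.1644] [0.3622 0.122 ] 89.5 med [ 0.6048 -0.1204  0.0048]
standtop 320 [0.4518 0.234 ] [0.0418 0.04  ] 83.5 med [0.4521 0.2338 0.0349]
standbase 762 [0.4511 0.2343] [0.0817 0.0827] 82.9 med [0.4474 0.2276 0.0082]
table z 0.001437422097218477 0.0002083569724263823
```

View pics/crop1.png

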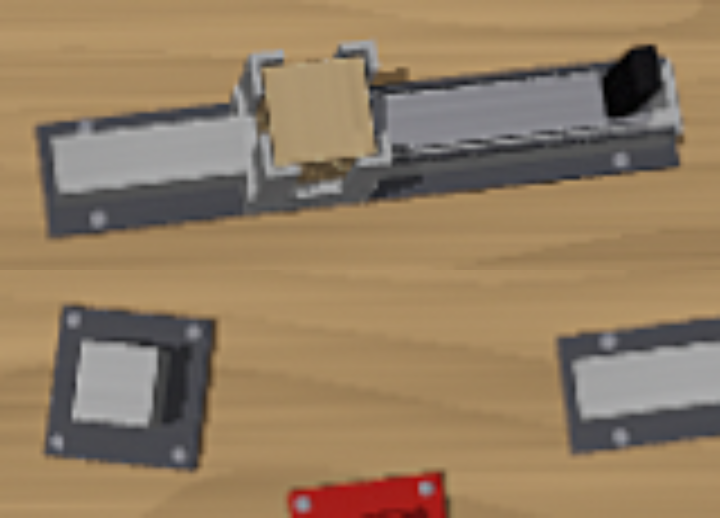

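Confirmed: the top crop shows the magazine with square blanks and its black lug (at about 0.636,-0.286; 159 mm behind the tower centre, as specified). The bottom crop shows the grey square stand (at about 0.452,0.234, z 35 mm), which is aluminium on a dark base. I now move above the lug with the jaws across the magazine (yaw 5.4°).

```bash
python3 -m jog '[[0,1.18,0.61,-0.1,0,0,1],[0,2.37,1.22,-0.2,0,0,2],[0,3.55,1.83,-0.3,0,0,3],[0,4.74,2.44,-0.4,0,0,4],[0,5.92,3.05,-0.6,0,0,5]]' 40
python3 -m jog '[[0,1.18,0.61,-0.1,0,0,1],[0,2.37,1.22,-0.2,0,0,2],[0,3.55,1.83,-0.3,0,0,3],[0,4.74,2.44,-0.4,0,0,4],[0,5.92,3.05,-0.6,0,0,5]]'
python3 -m jog '[[0,1.18,0.61,-0.1,0,0,1],[0,2.37,1.22,-0.2,0,0,2],[0,3.55,1.83,-0.3,0,0,3],[0,4.74,2.44,-0.4,0,0,4],[0,5.92,3.05,-0.6,0,0,5]]'
python3 -m jog '[[0,0,0,0,0,0,0],[0,0,0,0,0,0,0]]'
python3 - <<'E'
from h import *
o=bot.get_obs();im,d=bot.camera('wrist');save('w1',im)
print(o['q'],o['ee_pos'],o['tcp_rot'])
W=cloud('wrist',d,o);np.savez('w1.npz',im=im,W=W)
for r in bot.regions_of('wrist','square_pusher_grip')[:3]:
    p=W[r['pixels']];t=p[(p[:,2]>.085)&(p[:,2]<.105)&(p[:,1]<-.25)];print(r['conf'],r['point'],len(t))
    if len(t)>5:
        q=cv2.minAreaRect(t[:,:2].astype(np.float32));print(q,np.median(t,0))
E
```

```text
time: 0.8
ee_pos: [0.3412, -0.4385, 0.2165]
tcp_rot: [-90.0, -0.0, -44.4]
wrist_force: [-0.3, -0.2, 0.1]
opening: 0.0855
time: 1.3
ee_pos: [0.4893, -0.3621, 0.2014]
tcp_rot: [-90.0, -0.0, -19.3]
wrist_force: [0.4, -0.6, 1.3]
opening: 0.0856
time: 1.8
ee_pos: [0.6373, -0.2858, 0.1863]
tcp_rot: [-90.0, -0.0, 5.7]
wrist_force: [0.0, 0.1, 0.1]
opening: 0.0856
time: 2.0
ee_pos: [0.6363, -0.2861, 0.1854]
tcp_rot: [-90.0, 0.1, 5.5]
wrist_force: [0.3, -0.5, 0.3]
opening: 0.0854
[-2.42073437e+01  2.59708810e+01  3.05087030e+01  9.46173231e+01
 -1.27217502e-02  6.03257698e+01] [ 0.63631422 -0.28613837  0.18541017] [-8.99716949e+01  7.53729011e-02  5.46691390e+00]
0.91 [129.9, 282.2] 557
((0.6378673315048218, -0.28595083951950073), (0.0235474593937397, 0.013638356700539589), 5.427934169769287) [ 0.63770505 -0.28459849  0.09426956]
```

The wrist view puts the lug top at (0.6377,-0.2855), angle 5.4°, directly under the tool. I descend and grip.

```bash
python3 -m jog '[[0,0.05,0.02,-1.2,0,0,0],[0.3,0.05,0.02,-2.4,0,0,0],[0.3,0.05,0.02,-3.6,0,0,0],[0.3,0.05,0.02,-4.4,0,0,0],[0.3,0.05,0.02,-4.9,0,0,0]]' 40
python3 -m jog '[[1,0,0,0,0,0,0],[1,0,0,0,0,0,0],[1,0,0,0,0,0,0],[1,0,0,0,0,0,0],[1,0,0,0,0,0,0]]'
python3 -m jog '[[1,0,0,0,0,0,0],[1,0,0,0,0,0,0],[1,0,0,0,0,0,0]]'
```

```text
time: 2.6
ee_pos: [0.6359, -0.2867, 0.0625]
tcp_rot: [-90.0, 0.1, 5.3]
wrist_force: [0.8, 0.2, 0.3]
opening: 0.0594
time: 3.1
ee_pos: [0.6381, -0.2866, 0.0657]
tcp_rot: [-90.1, -0.1, 5.4]
wrist_force: [-0.1, -0.5, 6.7]
opening: 0.0232
time: 3.4
ee_pos: [0.6381, -0.2867, 0.0657]
tcp_rot: [-90.1, -0.1, 5.4]
wrist_force: [-0.1, -0.9, 7.2]
opening: 0.0231
```

Gripped (23 mm). I push 88 mm along (-0.0946, 0.9955).

```bash
python3 -m jog '[[1,-0.03,0.35,0,0,0,0],[1,-0.07,0.7,0,0,0,0],[1,-0.1,1.05,0,0,0,0],[1,-0.133,1.4,0,0,0,0],[1,-0.166,1.75,0,0,0,0]]'
python3 -m jog '[[1,-0.03,0.35,0,0,0,0],[1,-0.07,0.7,0,0,0,0],[1,-0.1,1.05,0,0,0,0],[1,-0.133,1.4,0,0,0,0],[1,-0.166,1.75,0,0,0,0]]'
python3 -m jog '[[1,0,0.04,0,0,0,0],[1,0,0.04,0,0,0,0],[1,0,0.04,0,0,0,0]]'
python3 - <<'E'
from h import *
im,d=bot.camera('top');save('top2',cv2.resize(im[100:200,250:450],None,fx=4,fy=4));W=cloud('top',d)
for r in bot.regions_of('top','blank1')[:4]:
    p=W[r['pixels']];print(r['conf'],r['point'],np.nanmedian(p,0));t=p[np.abs(p[:,2]-.047)<.005]
    if len(t)>20: print(cv2.minAreaRect(t[:,:2].astype(np.float32)))
E
```

```text
time: 3.9
ee_pos: [0.6335, -0.2429, 0.0657]
tcp_rot: [-90.1, -0.1, 5.4]
wrist_force: [-2.6, -2.6, 7.0]
opening: 0.0234
time: 4.4
ee_pos: [0.629, -0.199, 0.0656]
tcp_rot: [-90.1, -0.0, 5.4]
wrist_force: [-4.7, -1.6, 8.6]
opening: 0.0234
time: 4.7
ee_pos: [0.629, -0.1991, 0.0657]
tcp_rot: [-90.2, -0.0, 5.4]
wrist_force: [-5.0, -5.8, 8.6]
opening: 0.0235
0.75 [142.4, 311.7] [ 0.60936876 -0.04724555  0.04691362]
((0.6107317209243774, -0.04780192673206329), (0.051331114023923874, 0.051902372390031815), 7.117884159088135)
```

View pics/top2.png

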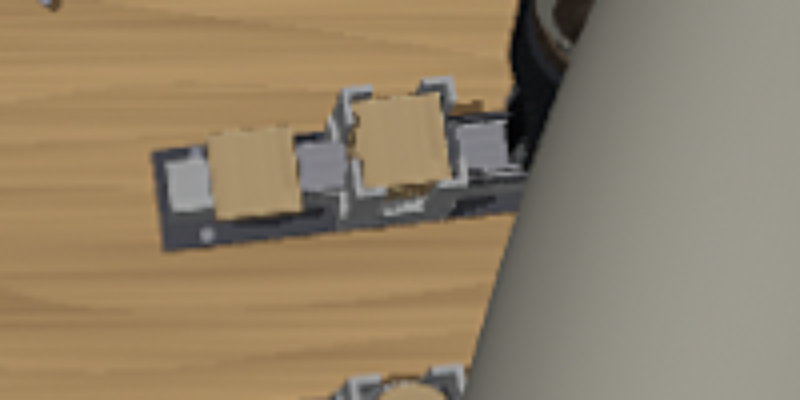

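The blank is out on the ledge at crop (255,172), about (0.611,-0.048), 80 mm ahead of the stack as it should be. Now I draw the pusher back the full way.

```bash
python3 -m jog '[[1,0.03,-0.35,0,0,0,0],[1,0.07,-0.7,0,0,0,0],[1,0.1,-1.05,0,0,0,0],[1,0.133,-1.4,0,0,0,0],[1,0.166,-1.75,0,0,0,0]]'
python3 -m jog '[[1,0.03,-0.35,0,0,0,0],[1,0.07,-0.7,0,0,0,0],[1,0.1,-1.05,0,0,0,0],[1,0.133,-1.4,0,0,0,0],[1,0.17,-1.81,0,0,0,0]]'
python3 -m jog '[[1,0,0,0,0,0,0],[1,0,0,0,0,0,0],[0.3,0,0,0,0,0,0],[0.3,0,0,0,0,0,0],[0.3,0,0,0,0,0,0]]'
```

```text
time: 5.3
ee_pos: [0.6334, -0.2416, 0.0657]
tcp_rot: [-90.0, -0.1, 5.5]
wrist_force: [-2.6, 2.0, 8.2]
opening: 0.0233
time: 5.8
ee_pos: [0.6381, -0.2867, 0.0657]
tcp_rot: [-90.0, -0.1, 5.5]
wrist_force: [-0.1, 0.9, 6.6]
opening: 0.0232
time: 6.3
ee_pos: [0.6374, -0.2865, 0.0636]
tcp_rot: [-90.0, 0.0, 5.4]
wrist_force: [-0.7, -0.1, 0.2]
opening: 0.0598
```

```bash
python3 -m jog '[[0.3,0,0,1,0,0,0],[0,0,0,2,0,0,0],[0,0,0,3,0,0,0],[0,0,0,4,0,0,0],[0,0,0,5,0,0,0]]'
python3 -m jog '[[0,-0.2,1.9,0,0,0,0],[0,-0.4,3.8,0,0,0,0],[0,-0.6,5.7,0,0,0,0],[0,-0.9,7.6,0,0,0,0],[0,-1.1,9.5,0,0,0,0]]'
python3 -m jog '[[0,0,0,0,0,0,0],[0,0,0,0,0,0,0],[0,0,0,0,0,0,0]]'
python3 - <<'E'
from h import *
o=bot.get_obs();im,d=bot.camera('wrist');save('w2',im)
print(o['ee_pos'],o['tcp_rot'])
W=cloud('wrist',d,o)
for r in bot.regions_of('wrist','blank1')[:3]:
    p=W[r['pixels']];t=p[np.abs(p[:,2]-.047)<.005];print(r['conf'],r['point'],np.nanmedian(p,0),len(t))
    if len(t)>5: print(cv2.minAreaRect(t[:,:2].astype(np.float32)))
im,d=bot.camera('top');W=cloud('top',d)
t=W[110:155,325:375].reshape(-1,3);t=t[(abs(t[:,0]-.62)<.012)&(abs(t[:,1]+.128)<.012)];print('stack top z',np.median(t,0))
t=W[100:160,400:440].reshape(-1,3);t=t[(t[:,2]>.085)&(t[:,2]<.11)];print('lug',np.median(t,0))
E
```

```text
time: 6.8
ee_pos: [0.6373, -0.2865, 0.1896]
tcp_rot: [-90.0, 0.0, 5.4]
wrist_force: [0.7, -0.4, -0.0]
opening: 0.0852
time: 7.3
ee_pos: [0.6092, -0.0474, 0.1888]
tcp_rot: [-90.0, -0.0, 5.4]
wrist_force: [0.2, -0.1, 0.2]
opening: 0.0856
time: 7.6
ee_pos: [0.6101, -0.0497, 0.1887]
tcp_rot: [-90.0, 0.0, 5.4]
wrist_force: [-0.1, 0.0, 0.2]
opening: 0.0852
[ 0.61005229 -0.04972737  0.18867648] [-9.00142101e+01  6.32700790e-03  5.41891232e+00]
0.61 [245.3, 288.6] [ 0.62106666 -0.10402766  0.0404041 ] 43
((0.6199730038642883, -0.10400134325027466), (0.01840173453092575, 0.0019688301254063845), 4.004467010498047)
0.59 [188.2, 286.3] [ 0.61279453 -0.0447231   0.04646688] 2657
((0.6130136847496033, -0.04668404161930084), (0.050074756145477295, 0.05029650777578354), 6.182787895202637)
stack top z [nan nan nan]
lug [ 0.63461285 -0.28572963  0.0944594 ]
  return _methods._mean(a, axis=axis, dtype=dtype,
  ret = um.true_divide(
```

View pics/w2.png

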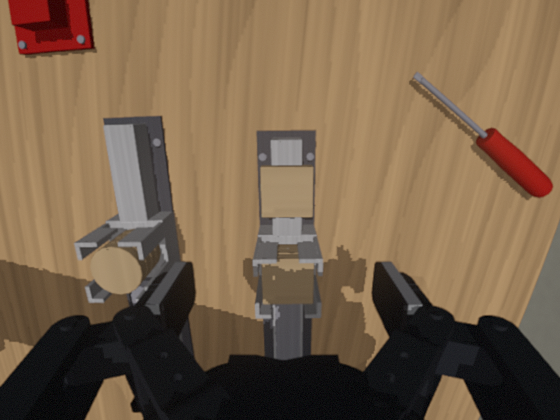

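The wrist image shows the blank at (288,190) on the ledge, and the stack at (288,285) no longer has a gap below it. The blank centre measures about (0.613,-0.047), top at 47 mm. I correct 3 mm, descend and grip.

```bash
python3 -m jog '[[0,0.11,0.11,-0.9,0,0,0],[0,0.11,0.11,-1.8,0,0,0],[0,0.11,0.11,-2.7,0,0,0],[0,0.11,0.11,-3.6,0,0,0],[0,0.11,0.11,-4.2,0,0,0]]' 40
python3 -m jog '[[0,0,0,-0.7,0,0,0],[0,0,0,-1.4,0,0,0],[0,0,0,-2.0,0,0,0],[0,0,0,-2.4,0,0,0],[0,0,0,-2.4,0,0,0]]'
python3 -m jog '[[0.3,0,0,0,0,0,0],[0.6,0,0,0,0,0,0],[1,0,0,0,0,0,0],[1,0,0,0,0,0,0],[1,0,0,0,0,0,0]]' 40
python3 -m jog '[[1,0,0,0,0,0,0],[1,0,0,0,0,0,0],[1,0,0,0,0,0,0]]'
```

```text
time: 8.25
ee_pos: [0.6121, -0.0473, 0.0818]
tcp_rot: [-90.0, 0.1, 5.4]
wrist_force: [-0.4, 0.6, -0.2]
opening: 0.0853
time: 8.75
ee_pos: [0.6119, -0.0465, 0.0223]
tcp_rot: [-90.0, 0.1, 5.4]
wrist_force: [-0.6, -0.6, 0.4]
opening: 0.0853
time: 9.25
ee_pos: [0.6134, -0.0464, 0.025]
tcp_rot: [-90.0, -0.1, 5.4]
wrist_force: [-0.6, -0.4, 6.0]
opening: 0.0492
time: 9.55
ee_pos: [0.6134, -0.0464, 0.025]
tcp_rot: [-90.0, -0.1, 5.4]
wrist_force: [-0.6, 0.4, 6.1]
opening: 0.0489
```

```bash
python3 -m jog '[[1,0,0,0.4,0,0,0],[1,0,0,1.3,0,0,0],[1,0,0,2.6,0,0,0],[1,0,0,4,0,0,0],[1,0,0,5.4,0,0,0]]'
python3 -m jog '[[1,-1,1.2,0.2,0,0,-0.5],[1,-2.1,2.5,0.4,0,0,-1],[1,-3.2,3.8,0.6,0,0,-1.5],[1,-4.3,5.1,0.8,0,0,-2],[1,-5.4,6.4,1,0,0,-2.4]]'
python3 -m jog '[[1,-0.5,0.6,0,0,0,0],[1,-1,1.2,0,0,0,0],[1,-1,1.2,0,0,0,0],[1,-1,1.2,0,0,0,0],[1,-1,1.2,0,0,0,0]]'
python3 - <<'E'
from h import *
o=bot.get_obs();im,d=bot.camera('wrist');save('w3',im)
print(o['ee_pos'],o['tcp_rot'])
W=cloud('wrist',d,o)
for r in bot.regions_of('wrist','square_stand_top')[:4]:
    p=W[r['pixels']];t=p[np.abs(p[:,2]-.035)<.004];b=p[np.abs(p[:,2]-.008)<.003];print(r['conf'],r['point'],np.nanmedian(p,0),len(t),len(b))
    for q in (t,b):
        if len(q)>5: print(cv2.minAreaRect(q[:,:2].astype(np.float32)))
for r in bot.regions_of('wrist','blank1')[:3]:
    p=W[r['pixels']];t=p[np.abs(p[:,2]-np.nanmedian(p[:,2]))<.004];print('blank',r['conf'],r['point'],np.nanmedian(p,0),cv2.minAreaRect(t[:,:2].astype(np.float32)))
im,d=bot.camera('top');W=cloud('top',d)
M=(abs(W[...,0]-.62)<.012)&(abs(W[...,1]+.128)<.012);print('stack top z',np.median(W[M],0))
E
```

```text
time: 10.05
ee_pos: [0.6124, -0.0463, 0.1606]
tcp_rot: [-90.0, 0.0, 5.4]
wrist_force: [1.3, 0.1, 0.1]
opening: 0.049
time: 10.55
ee_pos: [0.4763, 0.1146, 0.1846]
tcp_rot: [-90.0, -0.0, -6.7]
wrist_force: [0.7, 0.7, 0.6]
opening: 0.0491
time: 11.05
ee_pos: [0.4531, 0.1432, 0.1839]
tcp_rot: [-90.0, -0.0, -6.6]
wrist_force: [0.4, -0.2, -0.4]
opening: 0.049
[0.4530989  0.14318942 0.18394273] [-9.00037278e+01 -1.35857457e-02 -6.58268542e+00]
0.92 [220.4, 204.6] [0.36465975 0.12066404 0.00847103] 1415 2418
((0.36317703127861023, 0.10797521471977234), (0.039816588163375854, 0.04046235233545303), 6.915237903594971)
((0.3628205955028534, 0.10805492103099823), (0.08029668778181076, 0.08072516322135925), 6.589331150054932)
0.89 [95.2, 269.5] [0.45273323 0.23655053 0.00806229] 2053 4590
((0.45213818550109863, 0.23542355000972748), (0.03906133025884628, 0.04030201584100723), 83.8012466430664)
((0.45173072814941406, 0.23587536811828613), (0.07958373427391052, 0.08047111332416534), 84.78607177734375)
0.62 [52.7, 123.9] [0.32132264 0.29173411 0.0084867 ] 2142 4226
((0.31186187267303467, 0.29488134384155273), (0.040653131902217865, 0.04134761914610863), 82.21591186523438)
((0.31170007586479187, 0.29497867822647095), (0.08018656075000763, 0.08158577978610992), 82.28437805175781)
blank 0.7 [279.5, 282.4] [0.45355918 0.1474464  0.20551796] ((0.45318418741226196, 0.14262433350086212), (0.051527440547943115, 0.0501093715429306), 83.63603973388672)
stack top z [ 0.61999457 -0.12871862  0.07121484]
```

View pics/w3.png

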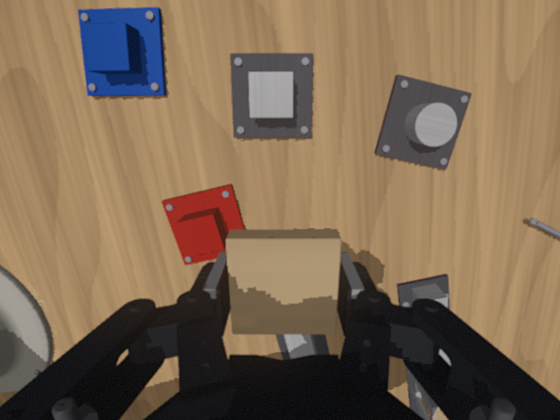

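The picture shows the grey square stand at (270,95), blue at (122,52), red at (205,225), round at (422,125), and the blank held level at (283,280). The stand is at about (0.4525,0.2354), yaw about 83.7°, and the held blank's yaw matches at 83.6°. The stack top is at 71 mm, so the stack has dropped. I go above the stand and down to about 10 mm, then check.

```bash
python3 -m jog '[[1,0,0.9,0,0,0,0],[1,-0.03,1.8,0,0,0,0],[1,-0.03,2.7,0,0,0,0],[1,-0.03,3.4,0,0,0,0],[1,-0.03,3.71,0,0,0,0]]'
python3 -m jog '[[1,0,0,-1.2,0,0,0],[1,0,0,-2.6,0,0,0],[1,0,0,-4,0,0,0],[1,0,0,-5.2,0,0,0],[1,0,0,-5.9,0,0,0]]'
python3 -m jog '[[1,0,0,0,0,0,0],[1,0,0,0,0,0,0]]'
python3 - <<'E'
from h import *
o=bot.get_obs();print(o['ee_pos'],o['tcp_rot'])
im,d=bot.camera('wrist');save('w4',im);W=cloud('wrist',d,o)
near=(abs(W[...,0]-.4525)<.065)&(abs(W[...,1]-.2354)<.065)
q=W[near&(abs(W[...,2]-.008)<.003)]
print('base pts',len(q), q[:,:2].min(0),q[:,:2].max(0))
# base far corners in tool-aligned frame
a=np.radians(o['tcp_rot'][2]);Rm=np.array([[np.cos(a),np.sin(a)],[-np.sin(a),np.cos(a)]])
for n,m in (('base',q),('blanktop',W[near&(abs(W[...,2]-.0565)<.005)])):
    L=(m[:,:2]-o['ee_pos'][:2])@Rm.T;print(n,len(m),np.percentile(L,[.5,99.5],axis=0).round(4).tolist())
E
```

```text
time: 11.75
ee_pos: [0.452, 0.2373, 0.1835]
tcp_rot: [-90.0, 0.0, -6.5]
wrist_force: [-1.0, -0.6, -0.2]
opening: 0.0492
time: 12.25
ee_pos: [0.451, 0.2352, 0.0336]
tcp_rot: [-90.1, 0.1, -6.6]
wrist_force: [1.4, 0.1, -0.2]
opening: 0.0491
time: 12.45
ee_pos: [0.4521, 0.236, 0.0368]
tcp_rot: [-90.0, 0.0, -6.6]
wrist_force: [-0.3, -0.5, 1.1]
opening: 0.0491
[0.45214848 0.23604103 0.03682305] [-9.00060650e+01  4.55333168e-03 -6.58679628e+00]
base pts 6233 [0.41211751 0.22515068] [0.49629815 0.27974093]
base 6233 [[-0.0395, -0.0045], [0.0399, 0.0397]]
blanktop 11789 [[-0.0357, -0.0251], [0.0356, 0.0247]]
```

View pics/w4.png

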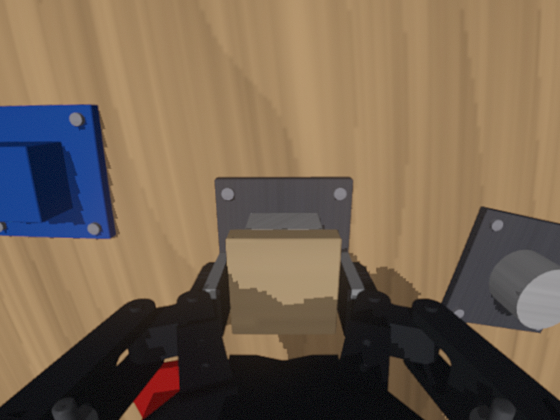

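The picture shows the blank just above the stand. The base plate edges lie ±39.7 mm about the tool in x and +39.7 mm in y, and the blank is at ±25 mm, so it is centred and parallel. I lower it and let go.

```bash
python3 -m jog '[[1,0,0,-0.2,0,0,0],[1,0,0,-0.35,0,0,0],[1,0,0,-0.44,0,0,0],[1,0,0,-0.49,0,0,0],[1,0,0,-0.49,0,0,0]]'
python3 -m jog '[[0.8,0,0,0,0,0,0],[0.5,0,0,0,0,0,0],[0.2,0,0,0,0,0,0],[0,0,0,0,0,0,0],[0,0,0,0,0,0,0]]'
python3 -m jog '[[0,0,0,0.5,0,0,0],[0,0,0,1.5,0,0,0],[0,0,0,2.5,0,0,0],[0,0,0,4,0,0,0],[0,0,0,5.5,0,0,0]]'
python3 -m jog '[[0,0,-1.2,0,0,0,0],[0,0,-2.4,0,0,0,0],[0,0,-2.4,0,0,0,0],[0,0,-2.4,0,0,0,0]]'
python3 - <<'E'
from h import *
o=bot.get_obs();im,d=bot.camera('wrist');save('w5',im);W=cloud('wrist',d,o)
near=(abs(W[...,0]-.4525)<.06)&(abs(W[...,1]-.2354)<.06)
for n,h in (('blank',.047),('base',.008)):
    q=W[near&(abs(W[...,2]-h)<.004)];print(n,len(q),np.median(q[:,2]),cv2.minAreaRect(q[:,:2].astype(np.float32)))
q=W[near&(W[...,2]>.043)&(W[...,2]<.055)];A=np.c_[q[:,:2]-q[:,:2].mean(0),np.ones(len(q))];print('plane',np.linalg.lstsq(A,q[:,2],rcond=None)[0])
im,d=bot.camera('top');W=cloud('top',d);save('top5',im)
M=(abs(W[...,0]-.62)<.012)&(abs(W[...,1]+.128)<.012);print('stack top z',np.median(W[M],0))
E
```

```text
time: 13.0
ee_pos: [0.452, 0.2364, 0.025]
tcp_rot: [-90.0, -0.0, -6.6]
wrist_force: [-2.8, -1.8, 8.8]
opening: 0.049
time: 13.5
ee_pos: [0.4519, 0.2364, 0.0239]
tcp_rot: [-90.0, 0.0, -6.6]
wrist_force: [0.1, -0.1, -0.1]
opening: 0.0852
time: 14.0
ee_pos: [0.4516, 0.2362, 0.1635]
tcp_rot: [-90.0, 0.0, -6.6]
wrist_force: [0.9, -0.4, 0.2]
opening: 0.0854
time: 14.4
ee_pos: [0.4521, 0.1762, 0.1624]
tcp_rot: [-90.0, -0.0, -6.6]
wrist_force: [-0.5, -0.4, 0.5]
opening: 0.085
blank 3702 0.04650336798580687 ((0.45194709300994873, 0.2359352707862854), (0.04947958514094353, 0.05016675591468811), 83.96443939208984)
base 3527 0.007568831198301762 ((0.4522043764591217, 0.23598018288612366), (0.07920058071613312, 0.08087830990552902), 83.42337799072266)
plane [-0.00060035  0.00199699  0.04650872]
stack top z [ 0.61929118 -0.12844105  0.07130742]
```

View pics/w5.png

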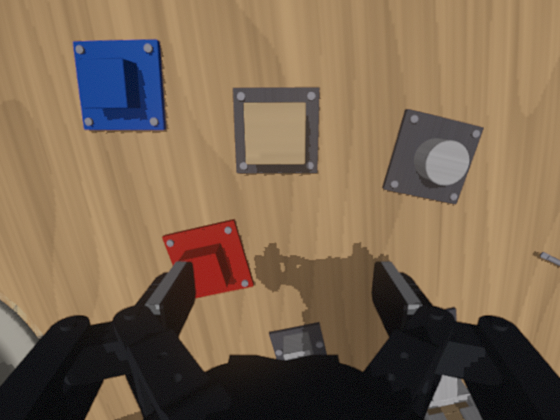

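The blank lies flat and centred on the grey stand at (275,132), the gripper is clear, and the stack is down. I hand in.

```bash
python3 -c "
from workcell import bot
print(bot.job_done())"
```

```text
the job is handed in; nothing more can be done
None
```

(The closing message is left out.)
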